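Hang the carrier plate on the keyhole studs of the desk stand

ROBOT

A 6-joint arm with a two-finger parallel gripper is mounted at the origin on a cart in front of the work surface, level with it; the furniture and walls round the work are solid. World frame = base frame: x ahead of the robot, y to its left, z up, the work surface at z = 0. Lengths are in mm, angles in rad, forces in N, time in s.
With the tool pointing down it reaches from about 375 to 925 mm from the base axis. Payload 5.7 kg.
Tool frame: the origin (TCP) lies at the very end of the fingers, on their centre line; the grasp point (between the pads) lies 19 mm behind it; x points along the fingers, z is the direction in which the jaws open and shut, and the axes are right-handed (so a half turn about x gives the same grasp; the last joint's range is limited). The gripper opens to 85 mm and grips with 20 to 120 N. Pads are 22 mm wide; open, the fingers measure 114 mm over their backs; the gripper's body (76 mm by 85 mm) begins 54 mm behind the grasp point. The pads swing forward as they close: fully open they stand 13 mm farther back than shut.
Start: joints at [-1.325, 0.359, 1.51, -0, 1.272, -0.115], TCP at [211.797, -561.342, 231.267] pointing down, gripper open.
Joint ranges: [-2.97, 2.97], [-1.01, 2.36], [0.21, 2.38], [-0.96, 4.11], [0.2, 2.71], [-2.98, 2.98]. Speed limits (rad/s): [2.39, 2.39, 3.14, 3.14, 3.14, 3.14].

INTERFACE

Orientations are given as a unit quaternion [x, y, z, w].
In Python, from workcell import arm gives the robot as it stands.
- The arm moves only by the tool step_arm, never from a script. Its argument "increments" is a list of rows, each an object with "linear": the shift along the world's x, y, z in units of 0.3 m (1.0 is 0.3 m), a list of three; "delta_rot": the turn, a rotation vector about the world's x, y, z in units of 90 degrees (1.0 is 90 degrees), a list of three. A call has 1 to 20 rows; each row is the pose to reach, as a shift and turn from the pose commanded when the call began; what a row does not reach only later rows make up. A row lasts 1/8 s, in which the tool goes at most 62.5 mm and 10.7 degrees, less where a joint would pass 70% of its speed; a pose out of reach is approached as far as the arm can. A call with a number of a shift or a turn outside -1 to 1 is refused whole. A call with a gripper value outside its range is refused whole. "jaw" is the opening, from -1 (shut) to 1 (fully open), so that 0 is half open, set as the call begins (left out, the last holds). The fingers move at their own pace and stop on an object; "grip_force" is the grip in N (left out, the last holds). Time passes only in rows, so rows that repeat a pose let the fingers close. It gives the time, the measured TCP pose, the force and the opening at its end, in the units of the state.
- arm.sense(): the state, without advancing time (a new reading comes with each control period).
- arm.grab_frame(name): name is "side" or "top" or "wrist"; returns the picture (384x512x3 uint8, red, green, blue); there is no depth.
- arm.camera_info(name): a dict with "camera_matrix" (3x3 intrinsics, pixels), "pose" (4x4, takes a point from camera to world coordinates). Camera axes: x right, y up, looking along -z (the intrinsics and any distortion apply to the point x, -y, -z); pixel columns grow to the right and rows downward; lengths in mm; the calibration is good to about 2 mm. A picture is of the moment at which its call begins: read the wrist's pose just before it. camera_info takes no time and is no camera call; for the wrist camera it gives the pose at the moment of the call.
- arm.sign_off(): hands the job in, once; it reports no verdict.
The state is a dict: "t": time; "joint_positions": joint angles; "joint_vel": joint speeds; "joint_torque": joint torques, N m; "eef_pos": TCP position; "tool_rot": TCP orientation; "wrist_force": force on the tool from outside, world axes, zero at the start; "torque": the same for the moment, N m; "gripper_width": opening from 0.0 (shut) to 1.0 (fully open).
Only numpy, scipy, OpenCV 4.12 (cv2) and the standard library are available. Lean on these libraries where they do the work, as an engineer would, in place of code of your own. Each camera call takes 0.05 s, during which the arm holds its last target. There are 200 camera calls.

TASK

Pick up the flat carrier plate and put it back on the sloping desk stand: set the large ends of its two keyholes over the two stud heads, press it gently down on the face and slide it down the slope until it stops and the spring pin pops up behind its upper edge. The studs are not exactly centred, so feel for them and never force the plate. Let go and leave the other things on the desk alone.

Things in the scene. Friction and masses are not known exactly. Their poses are not given: they have to be found in the camera images.
- carrier_plate: loose aluminium plate lying flat, 80 mm (its x) by 130 mm (its y), 4 mm thick, about 0.3 kg. Origin: middle of its underside, z up out of its top. On top in the middle stands a black grip block, 14 mm thick along x, 52 mm long along y, its top 38.5 mm over the underside. When mounted, its x (the edge with two dark rivets) points up the slope.
- plate_grip (a point): point in the grip block on the plate's middle axis, 30 mm over the underside: good height to grasp it across its 14 mm (x). Axes as the plate's.
- keyhole_mid (a point): point midway between the large ends of the plate's two keyholes, at its underside, x = -10 mm of the plate; axes as the plate's. The large ends, 19 mm across, are centred 42 mm to either side of it along y. From each a slot 10 mm wide runs toward the plate's +x (up the slope) and ends 24.5 mm from the large end's centre.
- stand: grey sheet-metal stand fixed to the desk, 130 mm (x) by 160 mm (y), origin in the middle of its footprint on the desk, z up. Its sloping face looks up and toward its -x side.
- face: the stand's sloping flat face, 130 mm (x) by 160 mm (y), tilted 0.30 rad from level. Origin: middle of the surface, 40 mm over the desk (the face and its studs sit on rubber buffers that give about 1 mm per 4 N); x points up the slope, y level, z out of the face. Contact force over 30 N between the plate and the stand, studs and pin included, counts as forcing it.
- stud_mid (a point): nominal middle of the two studs, 12 mm over the face at its x = 0, y = 0; axes as the face's. The true middle is off along y by an unknown, unreported 0 to 7 mm either way; the studs, 84 mm apart on a rigidly clamped crossbar, stand 42 mm to either side of it. Shanks 8 mm in diameter; heads 16 mm in diameter, underside 8 mm and top 12 mm over the face, rims rounded 1 mm.
- home (a point): nominal place of the plate's origin when it is home (slot ends against the shanks), on the face surface at x = -10.5 mm; axes as the face's; true up to the same sideways offset as the studs. The plate goes over the heads with its origin at x = +10 mm on the face and then slides about 20 mm down to here.
- plunger (a joint): brass spring pin 8 mm in diameter at x = +36 mm, y = 0 of the face, standing 7 mm out. Value: how far it is pressed in, m (0 = up, 0.007 = level). 1 N starts it, 6 N makes it level. The plate going over the studs presses it in; on the last 2 mm of the slide it pops up behind the plate's upper edge. Pressed too lightly, the plate just rides up to 4 mm off the face under the heads, harmlessly.
- mouse: black computer mouse in front of the keyboard, bystander, 108x60x36 mm, origin under its centre
- memo_pad: memo block near the front edge, bystander, 76x76x11 mm, origin under its centre
- pen: ball pen lying on the desk, bystander, 145 mm long, origin under its centre
- rubber_stamp: wooden hand stamp, bystander, 29x55x73 mm, origin under its centre
- tape_roll: roll of tape, bystander, 94 mm across, 48 mm high, origin under its centre

How it is judged:
By the outcome, as a careful person would: the job done as asked, in the order asked, and still so for the second after the job is handed in, with the robot touching nothing.
It also fails if it takes over 61 s, if anything falls off the work surface, if the arm or the gripper's body presses on something with over 40 N, if the wrist force passes 120 N, or if a joint passes its speed limit or range.

## Working session

There is one attempt and no reset: what is moved stays moved. The work goes in short steps, Python scripts to look and compute and a tool call to move; the robot and the scene stay as the last step left them, time stands still between calls to the robot, and variables do not carry over. Pictures are saved under pics/ and viewed, about 8 in all and at most 12, crops included, and the job is handed in when it is done.

Besides the shell and the picture viewer there is one more tool, called after ">>>" in YAML: its name, and indented under it one key for each argument. step_arm: Moves the arm, as the interface text tells. Its arguments: {"type":"object","properties":{"increments":{"type":"array"},"jaw":{"type":"number"},"grip_force":{"type":"number"}},"required":["increments"]}

```bash
ls; mkdir -p pics
cat > h.py <<'E'
import numpy as np, cv2
from scipy.spatial.transform import Rotation as R
from workcell import arm
def cam(n):
    i=arm.camera_info(n); return np.array(i["camera_matrix"]),np.array(i["pose"]),i
def ray(K,P,u,v):
    d=np.array([(u-K[0,2])/K[0,0],-(v-K[1,2])/K[1,1],-1.]); return P[:3,3],P[:3,:3]@d
def onz(K,P,u,v,z):
    o,d=ray(K,P,u,v); return o+d*(z-o[2])/d[2]
def proj(K,P,X):
    c=P[:3,:3].T@(np.asarray(X,float)-P[:3,3]); return K[0,2]+K[0,0]*c[0]/-c[2],K[1,2]+K[1,1]*c[1]/c[2]
def save(n,f):
    im=arm.grab_frame(n); cv2.imwrite(f,cv2.cvtColor(im,cv2.COLOR_RGB2BGR)); return im
E
python3 - <<'E'
from h import *
print(arm.sense())
a=save("top","pics/top0.png");b=save("side","pics/side0.png")
cv2.imwrite("pics/both.png",cv2.cvtColor(cv2.resize(np.vstack([a]),None,fx=1.5,fy=1.5),cv2.COLOR_RGB2BGR))
for n in("top","side","wrist"):print(n,cam(n)[2])
E
```

```text
pics
{'t': 0.0, 'joint_positions': array([-1.32512102e+00,  3.59524792e-01,  1.51145517e+00,  1.52411412e-05,
        1.27249138e+00, -1.15081208e-01]), 'joint_vel': array([ 0.00075635,  0.00045228,  0.00231731,  0.00058524,  0.00041061,
       -0.00016968]), 'joint_torque': array([ 4.65076315e-03, -5.27612650e+01, -2.78621668e+01,  4.26517263e-04,
        1.30468007e-02,  5.54823430e-06]), 'eef_pos': array([ 211.62896251, -560.70154059,  230.43315271]), 'tool_rot': array([ 0.40263012,  0.58208357, -0.40174633,  0.58109172]), 'wrist_force': array([ 0.32975828, -0.21257635, -0.53921478]), 'torque': array([0.01528954, 0.02929968, 0.00673641]), 'gripper_width': 1.0017092504016365}
top {'camera_matrix': array([[416.50165835,   0.        , 254.76406997],
       [  0.        , 416.50165835, 187.73114785],
       [  0.        ,   0.        ,   1.        ]]), 'pose': array([[-1.22309384e-01,  9.72597470e-01, -1.97723486e-01,
         3.16788268e+02],
       [-9.92491538e-01, -1.20054375e-01,  2.33985735e-02,
        -2.25671918e+01],
       [-9.80176195e-04,  1.99100752e-01,  9.79978535e-01,
[... 470 characters left out ...]
       [ 9.31072715e-03,  8.12972104e-01,  5.82228193e-01,
         6.26473405e+02],
       [ 0.00000000e+00,  0.00000000e+00,  0.00000000e+00,
         1.00000000e+00]])}
wrist {'camera_matrix': array([[322.32447354,   0.        , 254.66270625],
       [  0.        , 322.32447354, 196.63103316],
       [  0.        ,   0.        ,   1.        ]]), 'pose': array([[ 3.54341374e-01,  8.91168762e-01,  2.83302715e-01,
         2.82669842e+02],
       [-9.35112482e-01,  3.38534294e-01,  1.04686090e-01,
        -5.34633581e+02],
       [-2.61471150e-03, -3.02014518e-01,  9.53299740e-01,
         3.72875947e+02],
       [ 0.00000000e+00,  0.00000000e+00,  0.00000000e+00,
         1.00000000e+00]])}
```

View pics/both.png

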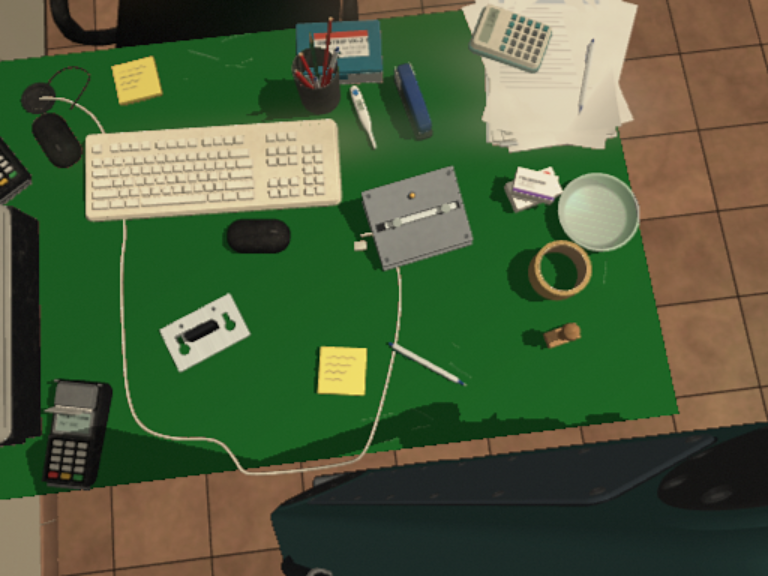

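View pics/side0.png

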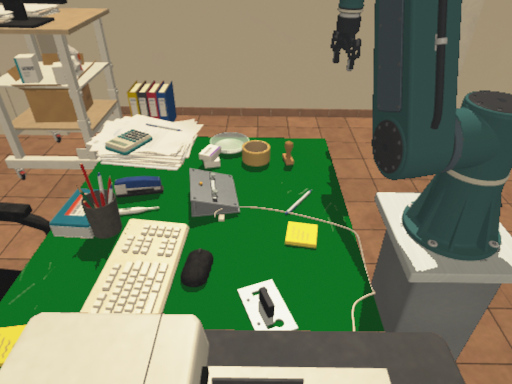

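Run:
```python
from h import *
im=cv2.cvtColor(cv2.imread("pics/top0.png"),cv2.COLOR_BGR2HSV)
K,P,_=cam("top")
def quad(x0,y0,x1,y1,cond):
    m=np.zeros(im.shape[:2],np.uint8); s=im[y0:y1,x0:x1]; m[y0:y1,x0:x1]=255*cond(s)
    m=cv2.morphologyEx(m,cv2.MORPH_CLOSE,np.ones((9,9)))
    c=max(cv2.findContours(m,cv2.RETR_EXTERNAL,cv2.CHAIN_APPROX_NONE)[0],key=cv2.contourArea)
    h=cv2.convexHull(c); 
    for e in np.arange(2,12,.5):
        q=cv2.approxPolyDP(h,e,True)
        if len(q)<=4:break
    return q[:,0],cv2.minAreaRect(c)
q,r=quad(95,185,180,255,lambda s:(s[...,1]<90)&(s[...,2]>90))
X=np.array([onz(K,P,u+0.,v,4) for u,v in q]);print(q,r);print(X);print(X.mean(0),[np.linalg.norm(X[i]-X[i-1]) for i in range(4)])
c=onz(K,P,*r[0],4);print(c, [onz(K,P,*p,4) for p in cv2.boxPoints(r)])
q,r=quad(235,105,320,185,lambda s:(s[...,1]<110)&(s[...,2]>70)); print(q)
for u,v in q: print(u,v,onz(K,P,u,v,20.8),onz(K,P,u,v,59.2))
v=cv2.imread("pics/top0.png"); cv2.imwrite("pics/crops.png",np.hstack([cv2.resize(v[105:190,235:320],(400,400),interpolation=3),cv2.resize(v[185:255,95:180],(400,400*70//85+0),interpolation=3) if 0 else cv2.resize(v[180:265,95:180],(400,400),interpolation=3)]))
```

```text
[[152 195]
 [166 223]
 [119 247]
 [106 219]] ((135.9125518798828, 221.33340454101562), (32.60477066040039, 54.65118408203125), 62.3005256652832)
[[539.0620735  213.03542639   4.        ]
 [463.82138827 183.57172503   4.        ]
 [418.74412457 303.47973013   4.        ]
 [492.21077599 331.74125428   4.        ]]
[478.45959058 257.95703396   4.        ] [np.float64(127.61707429572857), np.float64(80.80390096960477), np.float64(128.1010905061703), np.float64(78.71507237424025)]
[477.19230141 257.85213191   4.        ] [array([491.2675178 , 336.43536597,   4.        ]), array([540.96055988, 211.55515597,   4.        ]), array([463.14258526, 179.41126805,   4.        ]), array([415.05922093, 302.96193734,   4.        ])]
[[302 111]
 [313 163]
 [267 184]
 [236 166]
 [241 128]]
302 111 [ 709.02404512 -193.35911728   20.8       ] [ 694.24741797 -186.92490411   59.2       ]
313 163 [ 567.71879797 -200.78473347   20.8       ] [ 558.26553771 -194.07077641   59.2       ]
267 184 [528.14943699 -78.45068872  20.8       ] [520.18686609 -76.3453999   59.2       ]
236 166 [583.80168924  -6.74391209  20.8       ] [573.74254114  -7.34001962  59.2       ]
241 128 [682.39338849 -30.94219943  20.8       ] [668.62001323 -30.62668929  59.2       ]
```

View pics/crops.png

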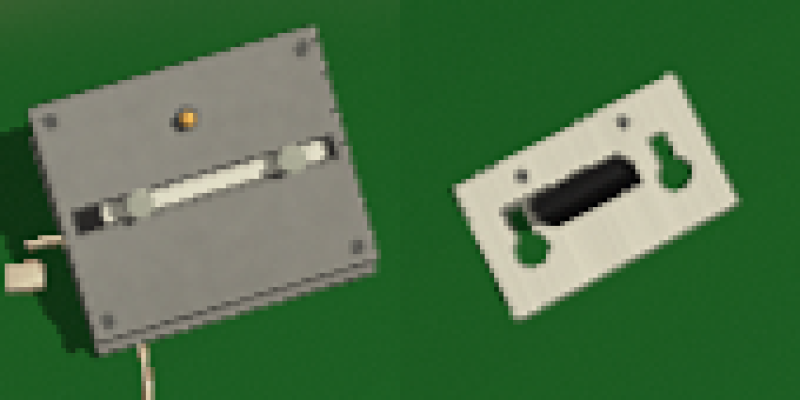

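Run:
```python
from h import *
K,P,_=cam("top")
f=lambda x,y:(235+x/4.706-.5+.1,105+y/4.706-.4)
C=[onz(K,P,*f(97,340),20.8),onz(K,P,*f(375,258),20.8),onz(K,P,*f(315,27),59.2),onz(K,P,*f(30,108),59.2)]
print(np.array(C),[np.linalg.norm(C[i]-C[i-1]) for i in range(4)],np.mean(C,0))
for i,j in((0,3),(1,2)): d=C[j]-C[i];print(np.arctan2(d[1],d[0]))
for i,j in((1,0),(2,3)): d=C[j]-C[i];print(np.arctan2(-d[0],d[1]))
s1=onz(K,P,*f(138,202),52);s2=onz(K,P,*f(292,158),52);print(s1,s2,(s1+s2)/2,np.linalg.norm(s1-s2))
s=arm.sense();M=R.from_quat(s["tool_rot"]).as_matrix();print(M)
k,p,_=cam("wrist");print("cam in tool",M.T@(p[:3,3]-s["eef_pos"]), M.T@p[:3,:3]);
```

```text
[[ 549.97996634  -51.43089449   20.8       ]
 [ 576.57061042 -205.41681464   20.8       ]
 [ 696.12582433 -186.02852469   59.2       ]
 [ 669.79236666  -30.70062258   59.2       ]] [np.float64(127.51202078311584), np.float64(156.26492235183372), np.float64(127.05870674876057), np.float64(157.54430541593928)] [ 623.11719194 -118.3942141    40.        ]
0.17132653590774405
0.16077054800985432
0.17099596301767583
0.16793781920974835
[613.92847014 -80.99907291  52.        ] [ 627.92195804 -164.61695378   52.        ] [ 620.92521409 -122.80801334   52.        ] 84.78070360574876
[[-3.92956018e-04  9.35629885e-01  3.52982384e-01]
 [ 1.66553787e-03  3.52982534e-01 -9.35628429e-01]
 [-9.99998536e-01  2.20244707e-04 -1.69703362e-03]]
cam in tool [-142.34527701   75.7092769     0.37616738] [[ 9.18001844e-04  3.02227728e-01 -9.53235311e-01]
 [ 1.45342951e-03  9.53234302e-01  3.02228807e-01]
 [ 9.99998522e-01 -1.66290693e-03  4.35804149e-04]]
```

>>> step_arm:
  increments:
    - {"linear": [0.68,0.737,-0.067],"delta_rot": [0,0,0.44]}
    - {"linear": [0.68,0.737,-0.067],"delta_rot": [0,0,0.44]}
    - {"linear": [0.68,0.737,-0.067],"delta_rot": [0,0,0.44]}
    - {"linear": [0.68,0.737,-0.067],"delta_rot": [0,0,0.44]}
    - {"linear": [0.68,0.737,-0.067],"delta_rot": [0,0,0.44]}
    - {"linear": [0.68,0.737,-0.067],"delta_rot": [0,0,0.44]}
  jaw: 1

```text
t: 0.85
eef_pos: [417.3, -337.0, 210.6]
tool_rot: [0.18, 0.684, -0.179, 0.683]
wrist_force: [-0.8, 0.5, -0.2]
gripper_width: 1.002
```

>>> step_arm:
  increments:
    - {"linear": [0.68,0.737,-0.067],"delta_rot": [0,0,0.437]}
    - {"linear": [0.68,0.737,-0.067],"delta_rot": [0,0,0.437]}
    - {"linear": [0.68,0.737,-0.067],"delta_rot": [0,0,0.437]}
    - {"linear": [0.68,0.737,-0.067],"delta_rot": [0,0,0.437]}
    - {"linear": [0.68,0.737,-0.067],"delta_rot": [0,0,0.437]}
    - {"linear": [0.68,0.737,-0.067],"delta_rot": [0,0,0.437]}
    - {"linear": [0.68,0.737,-0.067],"delta_rot": [0,0,0.437]}
    - {"linear": [0.68,0.737,-0.067],"delta_rot": [0,0,0.437]}

```text
t: 1.85
eef_pos: [618.8, -120.7, 191.1]
tool_rot: [-0.059, 0.705, 0.058, 0.704]
wrist_force: [-0.1, 0.7, 0.1]
gripper_width: 1.0
```

Run:
```python
from h import *
s=arm.sense();print(s["t"],s["eef_pos"],s["joint_positions"],s["wrist_force"],np.abs(s["joint_vel"]).max())
k,p,_=cam("wrist");im=save("wrist","pics/w1.png");np.savez("w1.npz",K=k,P=p)
cv2.imwrite("pics/w1b.png",cv2.cvtColor(cv2.resize(im,None,fx=1.5,fy=1.5),cv2.COLOR_RGB2BGR))
```

```text
1.85 [ 618.81273844 -120.68066495  191.0601495 ] [-3.01815270e-01  4.38498468e-01  1.48758302e+00 -5.18463803e-04
  1.21614914e+00 -4.67382005e-01] [-0.14527462  0.71862874  0.11915444] 0.0035611459878717162
```

View pics/w1b.png

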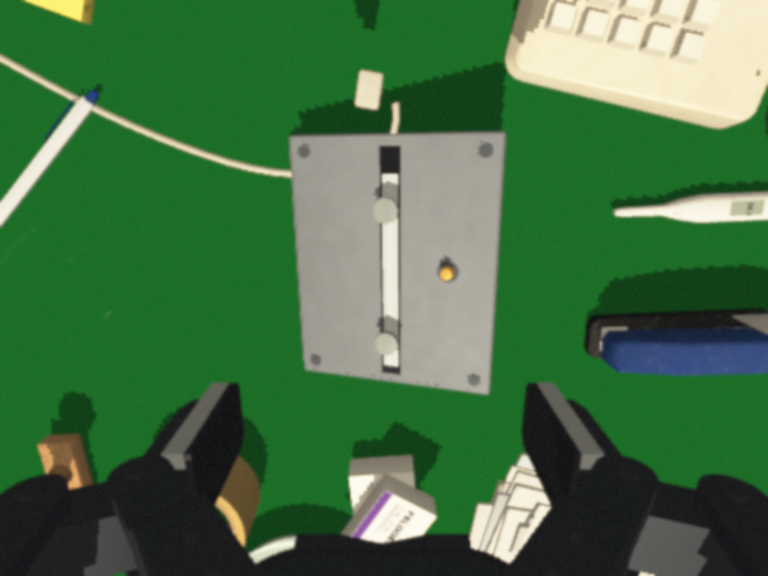

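```bash
cat > face.py <<'E'
from h import *
from scipy.optimize import least_squares
z=np.load("w1.npz");K,P=z["K"],z["P"]
bgr=cv2.imread("pics/w1.png");im=cv2.cvtColor(bgr,cv2.COLOR_BGR2HSV)
m=np.zeros(im.shape[:2],np.uint8);s=im[80:275,185:345];m[80:275,185:345]=255*((s[...,1]<80)&(s[...,2]>80))
m=cv2.morphologyEx(m,cv2.MORPH_OPEN,np.ones((7,7)));m=cv2.morphologyEx(m,cv2.MORPH_CLOSE,np.ones((25,25)))
c=max(cv2.findContours(m,cv2.RETR_EXTERNAL,cv2.CHAIN_APPROX_NONE)[0],key=cv2.contourArea)[:,0].astype(float)
ap=np.array([[193.3,91.3],[336,88.7],[326.7,262],[203.3,246.7]])
L=[]
for i in range(4):
    a,b=ap[i],ap[(i+1)%4];d=(b-a)/np.linalg.norm(b-a);t=(c-a)@d;n=(c-a)@np.array([-d[1],d[0]])
    q=c[(t>12)&(t<np.linalg.norm(b-a)-12)&(abs(n)<5)].astype(np.float32)
    vx,vy,x,y=cv2.fitLine(q,cv2.DIST_HUBER,0,.01,.01).ravel();L.append(np.cross([x,y,1],[x+vx,y+vy,1]))
cor=[]
for i in range(4):
    h=np.cross(L[i-1],L[i]);cor.append(h[:2]/h[2])
cor=np.array(cor);print(cor.round(1))
def pose(p):
    Rm=R.from_euler("ZY",[p[2],-.3]).as_matrix();return Rm,np.array([p[0],p[1],40])
obj=np.array([[-65,80,0],[65,80,0],[65,-80,0],[-65,-80,0]])
def res(p):
    Rm,o=pose(p);return (np.array([proj(K,P,o+Rm@v) for v in obj])-cor).ravel()
r=least_squares(res,[623,-118,.168]);Rm,o=pose(r.x);print(r.x,r.fun.round(1))
# stud heads & pin on face-parallel planes
g=im[:,:,1]
def onface(u,v,h):
    a,d=ray(K,P,u,v);n=Rm[:,2];t=(n@(o+h*n-a))/(n@d);return (Rm.T@(a+t*d-o)).round(1)
for u,v in((384/1.5,211/1.5),(386/1.5,344/1.5)):print("stud",onface(u-.2,v-.2,12))
print("pin",onface(447/1.5,273/1.5,7))
v=bgr[85:265,185:345];cv2.imwrite("pics/w1c.png",cv2.resize(v,None,fx=3.3,fy=3.3,interpolation=3))
E
python3 face.py
```

```text
[[192.3  89.6]
 [336.9  87.5]
 [325.8 262.7]
 [202.5 245.8]]
[ 6.21911260e+02 -1.17846609e+02  1.77287000e-01] [-0.3 -0.5  0.3 -0.9  0.1  1.1 -0.3  0.9]
stud [-0.2 36.5 12. ]
stud [  0.3 -46.9  12. ]
pin [36.9  0.5  7. ]
```

View pics/w1c.png

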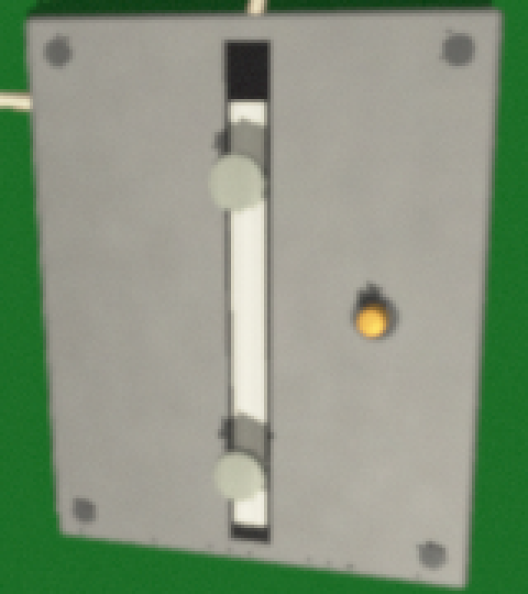

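>>> step_arm:
  increments:
    - {"linear": [-0.235,0.63,0],"delta_rot": [0,0,0.13]}
    - {"linear": [-0.235,0.63,0],"delta_rot": [0,0,0.13]}
    - {"linear": [-0.235,0.63,0],"delta_rot": [0,0,0.13]}
    - {"linear": [-0.235,0.63,0],"delta_rot": [0,0,0.13]}

```text
t: 2.4
eef_pos: [547.0, 71.8, 191.3]
tool_rot: [-0.131, 0.695, 0.132, 0.694]
wrist_force: [0.5, -1.1, 1.0]
gripper_width: 0.998
```

>>> step_arm:
  increments:
    - {"linear": [-0.235,0.63,-0.2],"delta_rot": [0,0,0]}
    - {"linear": [-0.235,0.63,-0.2],"delta_rot": [0,0,0]}
    - {"linear": [-0.235,0.63,-0.2],"delta_rot": [0,0,0]}
    - {"linear": [-0.235,0.63,-0.2],"delta_rot": [0,0,0]}
    - {"linear": [-0.235,0.63,-0.2],"delta_rot": [0,0,0]}

```text
t: 3.02
eef_pos: [478.5, 259.0, 130.7]
tool_rot: [-0.131, 0.695, 0.131, 0.695]
wrist_force: [0.6, 0.2, -1.0]
gripper_width: 1.001
```

Run:
```python
from h import *
s=arm.sense();print(s["t"],s["eef_pos"],s["joint_positions"],s["wrist_force"],np.abs(s["joint_vel"]).max())
M=R.from_quat(s["tool_rot"]).as_matrix();print(M)
k,p,_=cam("wrist");im=save("wrist","pics/w2.png");np.savez("w2.npz",K=k,P=p)
cv2.imwrite("pics/w2b.png",cv2.cvtColor(cv2.resize(im,None,fx=1.5,fy=1.5),cv2.COLOR_RGB2BGR))
```

```text
3.025 [478.54883119 258.96032127 130.71557333] [ 3.69267016e-01  3.93738564e-01  1.74370815e+00 -3.78895104e-04
  1.00491511e+00 -3.75931156e-03] [ 0.62732046  0.22196141 -0.99870642] 0.03878089244344564
[[-6.01851946e-04 -3.64624680e-01  9.31154381e-01]
 [-5.75877871e-04  9.31154521e-01  3.64624363e-01]
 [-9.99999653e-01 -3.16781320e-04 -7.70396445e-04]]
```

View pics/w2b.png

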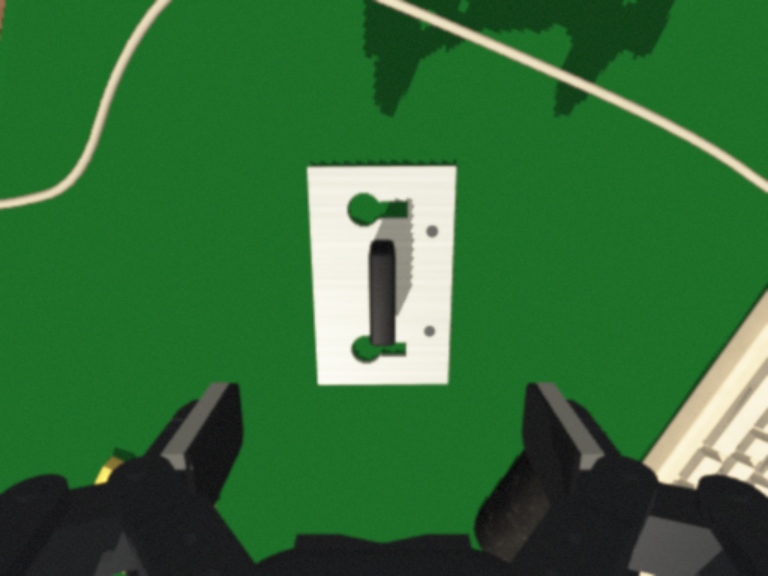

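Run:
```python
from h import *
from scipy.optimize import least_squares
z=np.load("w2.npz");K,P=z["K"],z["P"]
im=cv2.cvtColor(cv2.imread("pics/w2.png"),cv2.COLOR_BGR2HSV)
m=np.zeros(im.shape[:2],np.uint8);s=im[90:270,190:320];m[90:270,190:320]=255*((s[...,1]<90)&(s[...,2]>100))
m=cv2.morphologyEx(m,cv2.MORPH_CLOSE,np.ones((11,11)))
c=max(cv2.findContours(m,cv2.RETR_EXTERNAL,cv2.CHAIN_APPROX_NONE)[0],key=cv2.contourArea)
ap=np.array([[307,167],[456,167],[449,384],[318,384]])/1.5
cf=c[:,0].astype(float);L=[];hull=cf
for i in range(4):
    a,b=ap[i],ap[(i+1)%4];l=np.linalg.norm(b-a);d=(b-a)/l;t=(cf-a)@d;n=(cf-a)@np.array([-d[1],d[0]])
    q=cf[(t>8)&(t<l-8)&(abs(n)<4)].astype(np.float32);vx,vy,x,y=cv2.fitLine(q,cv2.DIST_HUBER,0,.01,.01).ravel();L.append(np.cross([x,y,1],[x+vx,y+vy,1]))
cor=np.array([(lambda h:h[:2]/h[2])(np.cross(L[i-1],L[i])) for i in range(4)]);print(cor.round(1))
obj=np.array([[-40,65],[40,65],[40,-65],[-40,-65]])
def res(p):
    r=R.from_euler("z",p[2]).as_matrix();return (np.array([proj(K,P,np.array([p[0],p[1],4])+r@np.r_[v,0]) for v in obj])-cor).ravel()
r=least_squares(res,[478,258,.372]);print(r.x,r.fun.round(1))
for u,v in((364/1.5,209.5/1.5),(367/1.5,349/1.5)):
    X=onz(K,P,u,v,4)-np.r_[r.x[:2],4];print("hole",R.from_euler("z",-r.x[2]).as_matrix()@X)
s=arm.sense();print(s["eef_pos"], R.from_quat(s["tool_rot"]).as_matrix()[:,2])
```

```text
[[204.1 110. ]
 [304.1 110. ]
 [298.4 256. ]
 [211.3 256. ]]
[4.76906566e+02 2.58153776e+02 3.78517187e-01] [ 0.5  0.7 -0.3  0.3 -0.6 -0.8  0.4 -0.6]
hole [-9.61502916 41.64321507  0.        ]
hole [ -9.0591327  -42.12858738   0.        ]
[479.27394871 258.19805078 131.0949467 ] [ 9.31493033e-01  3.63759163e-01 -2.93227755e-05]
```

>>> step_arm:
  increments:
    - {"linear": [-0.0063,-0.0023,-0.15],"delta_rot": [0,0,0.003]}
    - {"linear": [-0.0063,-0.0023,-0.28],"delta_rot": [0,0,0.003]}
    - {"linear": [-0.0063,-0.0023,-0.36],"delta_rot": [0,0,0.003]}
    - {"linear": [-0.0063,-0.0023,-0.4],"delta_rot": [0,0,0.003]}
    - {"linear": [-0.0063,-0.0023,-0.4],"delta_rot": [0,0,0.003]}

```text
t: 3.7
eef_pos: [477.5, 257.1, 11.0]
tool_rot: [-0.132, 0.695, 0.132, 0.695]
wrist_force: [0.4, 0.1, 0.2]
gripper_width: 0.999
```

>>> step_arm:
  increments:
    - {"linear": [0,0,0]}
    - {"linear": [0,0,0]}
    - {"linear": [0,0,0]}
    - {"linear": [0,0,0]}
    - {"linear": [0,0,0]}
    - {"linear": [0,0,0]}
    - {"linear": [0,0,0]}
    - {"linear": [0,0,0]}
  jaw: -1
  grip_force: 80

```text
schema error: expected keys linear, delta_rot
```

>>> step_arm:
  increments:
    - {"linear": [0,0,0],"delta_rot": [0,0,0]}
    - {"linear": [0,0,0],"delta_rot": [0,0,0]}
    - {"linear": [0,0,0],"delta_rot": [0,0,0]}
    - {"linear": [0,0,0],"delta_rot": [0,0,0]}
    - {"linear": [0,0,0],"delta_rot": [0,0,0]}
    - {"linear": [0,0,0],"delta_rot": [0,0,0]}
    - {"linear": [0,0,0],"delta_rot": [0,0,0]}
    - {"linear": [0,0,0],"delta_rot": [0,0,0]}
  jaw: -1
  grip_force: 80

```text
t: 4.7
eef_pos: [477.4, 258.5, 11.7]
tool_rot: [-0.132, 0.694, 0.133, 0.695]
wrist_force: [-0.3, 0.2, 6.2]
gripper_width: 0.149
```

>>> step_arm:
  increments:
    - {"linear": [0,0,0.05],"delta_rot": [0,0,0]}
    - {"linear": [0,0,0.15],"delta_rot": [0,0,0]}
    - {"linear": [0,0,0.3],"delta_rot": [0,0,0]}
    - {"linear": [0,0,0.4],"delta_rot": [0,0,0]}
    - {"linear": [0,0,0.4],"delta_rot": [0,0,0]}

```text
t: 5.32
eef_pos: [478.6, 258.9, 133.8]
tool_rot: [-0.132, 0.693, 0.133, 0.696]
wrist_force: [0.7, -0.1, -3.3]
gripper_width: 0.149
```

Run:
```python
from h import *
s=arm.sense();M=R.from_quat(s["tool_rot"]).as_matrix();print(s["t"],s["eef_pos"],s["wrist_force"],s["torque"],s["gripper_width"],s["joint_positions"])
k,p,_=cam("wrist");im=save("wrist","pics/w3.png");np.savez("w3.npz",K=k,P=p,M=M,e=s["eef_pos"])
cv2.imwrite("pics/w3b.png",cv2.cvtColor(cv2.resize(im,None,fx=1.5,fy=1.5),cv2.COLOR_RGB2BGR))
```

```text
5.325 [478.56812889 258.88102184 133.81350231] [ 0.68366303 -0.05335259 -3.29759691] [ 0.00069524 -0.00153204  0.00236103] 0.1490788012770148 [ 3.68882764e-01  3.86815361e-01  1.74579087e+00  2.31397459e-05
  1.00359976e+00 -7.79247936e-03]
```

View pics/w3b.png

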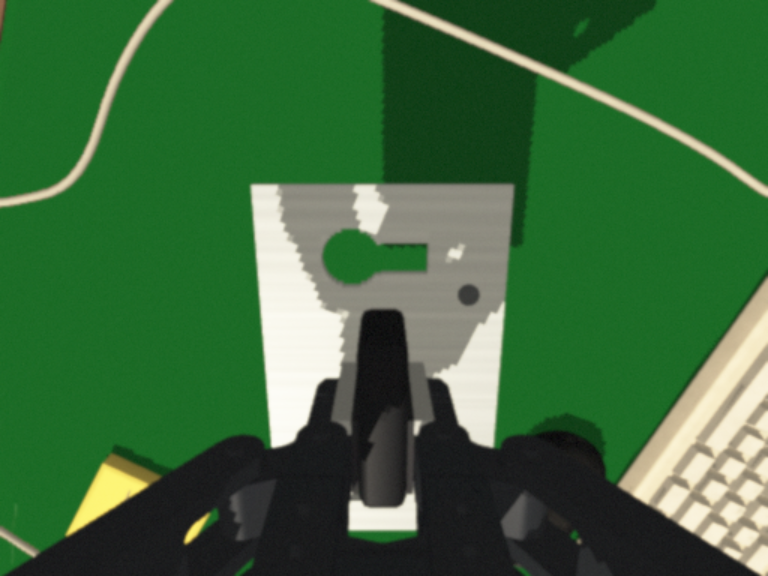

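Run:
```python
from h import *
z=np.load("w3.npz");K,P,M,e=z["K"],z["P"],z["M"],z["e"]
# refine tool pose from camera mount (nominal) -- use tool frame of reading
for d in(5,7,9):
  print(d)
  for n,u,v in(("c-",250,184),("c+",514,184),("hole",350.5,257),("rivet",469,294.5)):
    o,r=ray(K,P,u/1.5-.2,v/1.5-.2);o=M.T@(o-e);r=M.T@r;X=o+r*(d-o[0])/r[0];print(n,X.round(1))
s=arm.sense();print(s["eef_pos"],s["wrist_force"])
```

```text
5
c- [  5.   65.  -40.9]
c+ [ 5.  65.1 37.8]
hole [  5.   42.8 -11.3]
rivet [ 5.  30.6 26.3]
7
c- [  7.   64.8 -41.4]
c+ [ 7.  64.9 38.3]
hole [  7.   42.3 -11.5]
rivet [ 7.  30.  26.7]
9
c- [  9.   64.7 -41.9]
c+ [ 9.  64.8 38.8]
hole [  9.   41.9 -11.6]
rivet [ 9.  29.3 27. ]
[477.30033628 258.35288457 132.04778475] [-0.89764433 -0.89652138 -2.30476639]
```

```bash
cat > plan.py <<'E'
from h import *
PHI=.175
FR=R.from_euler("ZY",[PHI,-.3]).as_matrix(); O=np.array([621.9,-117.85,40.])+FR@[1.5,0,0]
def tcp(x,y,h): return O+FR@np.array([x,y,h+11.5])
TR=np.column_stack([-FR[:,2],FR[:,1],FR[:,0]])
E
python3 - <<'E'
from plan import *
c=np.array([211.797,-561.342,231.267])+300*np.array([1.36-.47-.0063,1.474+1.26-.0023,-.134-.2])
q0=R.from_quat([0.40263012,0.58208357,-0.40174633,0.58109172])
a=np.radians(21.56);z=np.array([np.cos(a),np.sin(a),0]);x=np.array([0,0,-1.]);C=np.column_stack([x,np.cross(z,x),z])
print("cmd",c,np.degrees(np.arctan2(*q0.as_matrix()[[1,0],2])))
rv=R.from_matrix(TR@C.T).as_rotvec()/(np.pi/2);print("rot",rv)
for h in(75,24):print(h,tcp(10,-5.2,h),(tcp(10,-5.2,h)-c)/300)
print("n",FR[:,2]/300,"fx",FR[:,0]/300,"fy",FR[:,1]/300)
E
```

```text
cmd [476.907 258.168 131.067] -69.33041908594559
rot [ 0.0520678  -0.18408487 -0.12718325]
75 [ 608.45186199 -125.50840055  126.03508869] [ 0.43848287 -1.27892134 -0.01677304]
24 [ 623.2931981  -122.88432443   77.31292774] [ 0.48795399 -1.27017441 -0.17918024]
n [-0.00097002 -0.00017151  0.00318445] fx [0.00313582 0.00055444 0.00098507] fy [-0.00058036  0.00328242  0.        ]
```

>>> step_arm:
  increments:
    - {"linear": [0.03,-0.1,0.02],"delta_rot": [0.008,-0.03,-0.02]}
    - {"linear": [0.1,-0.28,0.05],"delta_rot": [0.025,-0.09,-0.06]}
    - {"linear": [0.16,-0.46,0.05],"delta_rot": [0.0521,-0.1841,-0.1272]}
    - {"linear": [0.22,-0.64,0.05],"delta_rot": [0.0521,-0.1841,-0.1272]}

```text
t: 5.88
eef_pos: [535.6, 65.2, 142.1]
tool_rot: [-0.051, 0.595, 0.071, 0.799]
wrist_force: [-0.5, 0.3, -2.8]
gripper_width: 0.151
```

>>> step_arm:
  increments:
    - {"linear": [0.062,-0.18,0],"delta_rot": [0,0,0]}
    - {"linear": [0.12,-0.36,-0.03],"delta_rot": [0,0,0]}
    - {"linear": [0.18,-0.52,-0.067],"delta_rot": [0,0,0]}
    - {"linear": [0.21,-0.61,-0.067],"delta_rot": [0,0,0]}
    - {"linear": [0.218,-0.639,-0.067],"delta_rot": [0,0,0]}
    - {"linear": [0.218,-0.639,-0.067],"delta_rot": [0,0,0]}

```text
t: 6.62
eef_pos: [607.1, -125.1, 124.6]
tool_rot: [-0.051, 0.592, 0.071, 0.801]
wrist_force: [-0.5, -0.0, -2.0]
gripper_width: 0.148
```

>>> step_arm:
  increments:
    - {"linear": [0.015,0.003,-0.05],"delta_rot": [0,0,0]}
    - {"linear": [0.035,0.006,-0.12],"delta_rot": [0,0,0]}
    - {"linear": [0.05,0.009,-0.162],"delta_rot": [0,0,0]}
    - {"linear": [0.05,0.009,-0.162],"delta_rot": [0,0,0]}
    - {"linear": [0.05,0.009,-0.162],"delta_rot": [0,0,0]}

```text
t: 7.25
eef_pos: [623.4, -122.5, 77.6]
tool_rot: [-0.052, 0.591, 0.071, 0.802]
wrist_force: [0.7, 0.1, -1.4]
gripper_width: 0.148
```

Run:
```python
from plan import *
s=arm.sense();M=R.from_quat(s["tool_rot"]).as_matrix();print(s["t"],s["eef_pos"],s["wrist_force"],s["torque"]);print(s["joint_positions"]);print((FR.T@M).round(4), FR.T@(s["eef_pos"]-O))
k,p,_=cam("wrist");im=save("wrist","pics/w4.png");np.savez("w4.npz",K=k,P=p,M=M,e=s["eef_pos"])
cv2.imwrite("pics/w4b.png",cv2.cvtColor(cv2.resize(im[90:340,130:400],None,fx=2.2,fy=2.2,interpolation=3),cv2.COLOR_RGB2BGR))
```

```text
7.25 [ 623.4381832  -122.49077543   77.57683973] [ 0.73817625  0.07203983 -1.37476987] [-0.05323366  0.26671965 -0.04762798]
[-0.39791817  0.48249195  1.82419729  0.28795094  0.59998471 -0.79277869]
[[ 1.e-04 -7.e-04  1.e+00]
 [ 1.e-04  1.e+00  7.e-04]
 [-1.e+00  1.e-04  1.e-04]] [10.2798451  -4.83770494 35.68968406]
```

View pics/w4b.png

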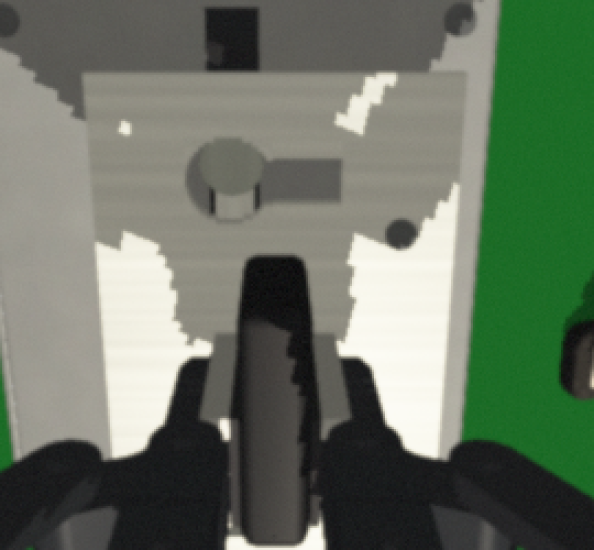

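Run:
```python
from plan import *
z=np.load("w4.npz");K,P,M,e=z["K"],z["P"],z["M"],z["e"]
def t(u,v,d):
    o,r=ray(K,P,u/2.2+130-.3,v/2.2+90-.3);o=M.T@(o-e);r=M.T@r;return (o+r*(d-o[0])/r[0]).round(2)
for n,u,v in(("L",83,73),("R",467,72),("holeL",186,180),("holetop",226,139),("holebot",226,222),("slotend",342,180)):print(n,t(u,v,7.5))
for d in(22,23.5,25):print(d,t(232,166,d),t(200,166,d),t(265,166,d))
```

```text
L [  7.5   64.34 -41.21]
R [ 7.5  64.64 38.31]
holeL [  7.5   41.68 -20.69]
holetop [  7.5   50.63 -11.84]
holebot [  7.5   32.21 -12.2 ]
slotend [ 7.5  41.73 13.12]
22 [ 22.    41.73 -11.57] [ 22.    41.72 -19.13] [22.   41.74 -3.78]
23.5 [ 23.5   41.42 -11.67] [ 23.5   41.41 -19.3 ] [23.5  41.43 -3.8 ]
25 [ 25.    41.1  -11.76] [ 25.    41.09 -19.46] [25.   41.11 -3.82]
```

>>> step_arm:
  increments:
    - {"linear": [0.003,0.0005,-0.015],"delta_rot": [0,0,0]}
    - {"linear": [0.0068,0.0012,-0.027],"delta_rot": [0,0,0]}
    - {"linear": [0.0096,0.0017,-0.035],"delta_rot": [0,0,0]}
    - {"linear": [0.0116,0.002,-0.0415],"delta_rot": [0,0,0]}
    - {"linear": [0.0126,0.0022,-0.0449],"delta_rot": [0,0,0]}
    - {"linear": [0.0126,0.0022,-0.0449],"delta_rot": [0,0,0]}

```text
t: 8.05
eef_pos: [627.1, -122.2, 63.8]
tool_rot: [-0.052, 0.591, 0.07, 0.802]
wrist_force: [0.1, 0.6, -3.1]
gripper_width: 0.149
```

```bash
cat > st.py <<'E'
from plan import *
s=arm.sense();print(round(s["t"],2),"face pos",(FR.T@(s["eef_pos"]-O)-[0,0,11.5]).round(2),"F face",(FR.T@s["wrist_force"]).round(2),"T face",(FR.T@s["torque"]).round(2))
E
python3 st.py
```

```text
8.05 face pos [ 9.71 -5.15  9.96] F face [-0.71  0.54 -3.02] T face [ 0.01  0.29 -0.02]
```

>>> step_arm:
  increments:
    - {"linear": [0.001,0.0002,-0.0032],"delta_rot": [0,0,0]}
    - {"linear": [0.0019,0.0003,-0.0064],"delta_rot": [0,0,0]}
    - {"linear": [0.0029,0.0005,-0.0096],"delta_rot": [0,0,0]}
    - {"linear": [0.0039,0.0007,-0.0127],"delta_rot": [0,0,0]}
    - {"linear": [0.0039,0.0007,-0.0127],"delta_rot": [0,0,0]}

```text
t: 8.68
eef_pos: [628.3, -122.0, 60.1]
tool_rot: [-0.052, 0.591, 0.07, 0.802]
wrist_force: [-0.9, -1.3, -1.5]
gripper_width: 0.151
```

```bash
python3 st.py
```

```text
8.68 face pos [ 9.73 -5.16  6.03] F face [-1.51 -1.11 -1.14] T face [ 0.    0.28 -0.01]
```

>>> step_arm:
  increments:
    - {"linear": [0.001,0.0002,-0.0032],"delta_rot": [0,0,0]}
    - {"linear": [0.0019,0.0003,-0.0064],"delta_rot": [0,0,0]}
    - {"linear": [0.0029,0.0005,-0.0096],"delta_rot": [0,0,0]}
    - {"linear": [0.0029,0.0005,-0.0096],"delta_rot": [0,0,0]}

```text
t: 9.18
eef_pos: [629.1, -121.8, 57.2]
tool_rot: [-0.052, 0.591, 0.07, 0.802]
wrist_force: [-1.3, 0.0, 0.2]
gripper_width: 0.148
```

```bash
python3 st.py
```

```text
9.18 face pos [ 9.72 -5.16  3.01] F face [-1.18  0.27  0.6 ] T face [-0.03  0.3   0.02]
```

>>> step_arm:
  increments:
    - {"linear": [0.001,0.0002,-0.0032],"delta_rot": [0,0,0]}
    - {"linear": [0.0019,0.0003,-0.0064],"delta_rot": [0,0,0]}
    - {"linear": [0.0029,0.0005,-0.0096],"delta_rot": [0,0,0]}
    - {"linear": [0.0029,0.0005,-0.0096],"delta_rot": [0,0,0]}

```text
t: 9.68
eef_pos: [630.0, -121.7, 54.3]
tool_rot: [-0.052, 0.591, 0.07, 0.802]
wrist_force: [-1.4, 0.2, 2.1]
gripper_width: 0.148
```

```bash
python3 st.py
```

```text
9.68 face pos [ 9.75 -5.17  0.03] F face [-0.64  0.4   2.4 ] T face [0.06 0.3  0.01]
```

>>> step_arm:
  increments:
    - {"linear": [0.0005,0.0001,-0.0016],"delta_rot": [0,0,0]}
    - {"linear": [0.001,0.0002,-0.0032],"delta_rot": [0,0,0]}
    - {"linear": [0.001,0.0002,-0.0032],"delta_rot": [0,0,0]}

```text
t: 10.05
eef_pos: [630.3, -121.6, 53.4]
tool_rot: [-0.052, 0.591, 0.07, 0.802]
wrist_force: [-1.6, 0.0, 2.2]
gripper_width: 0.151
```

```bash
python3 st.py
```

```text
10.05 face pos [ 9.72 -5.15 -0.99] F face [-0.84  0.28  2.57] T face [-0.01  0.37 -0.  ]
```

>>> step_arm:
  increments:
    - {"linear": [0.0005,0.0001,-0.0016],"delta_rot": [0,0,0]}
    - {"linear": [0.001,0.0002,-0.0032],"delta_rot": [0,0,0]}
    - {"linear": [0.001,0.0002,-0.0032],"delta_rot": [0,0,0]}

```text
t: 10.42
eef_pos: [630.6, -121.5, 52.5]
tool_rot: [-0.052, 0.591, 0.07, 0.802]
wrist_force: [-3.4, -0.7, 5.0]
gripper_width: 0.146
```

```bash
python3 st.py
```

```text
10.43 face pos [ 9.72 -5.15 -1.92] F face [-1.85 -0.07  5.82] T face [ 0.03  0.5  -0.01]
```

>>> step_arm:
  increments:
    - {"linear": [0.0005,0.0001,-0.0016],"delta_rot": [0,0,0]}
    - {"linear": [0.001,0.0002,-0.0032],"delta_rot": [0,0,0]}
    - {"linear": [0.001,0.0002,-0.0032],"delta_rot": [0,0,0]}

```text
t: 10.8
eef_pos: [630.8, -121.5, 51.7]
tool_rot: [-0.052, 0.591, 0.07, 0.802]
wrist_force: [-5.8, -0.3, 7.7]
gripper_width: 0.149
```

```bash
python3 st.py
```

```text
10.8 face pos [ 9.77 -5.19 -2.73] F face [-3.2   0.69  9.04] T face [-0.01  0.58  0.02]
```

>>> step_arm:
  increments:
    - {"linear": [-0.0031,-0.0006,-0.001],"delta_rot": [0,0,0]}
    - {"linear": [-0.0063,-0.0011,-0.002],"delta_rot": [0,0,0]}
    - {"linear": [-0.0094,-0.0017,-0.003],"delta_rot": [0,0,0]}
    - {"linear": [-0.0125,-0.0022,-0.0039],"delta_rot": [0,0,0]}
    - {"linear": [-0.0157,-0.0028,-0.0049],"delta_rot": [0,0,0]}
    - {"linear": [-0.0157,-0.0028,-0.0049],"delta_rot": [0,0,0]}

```text
t: 11.55
eef_pos: [629.3, -122.7, 51.8]
tool_rot: [-0.052, 0.589, 0.07, 0.803]
wrist_force: [2.4, 3.6, 9.2]
gripper_width: 0.151
```

```bash
python3 st.py
```

```text
11.55 face pos [ 8.15 -6.11 -2.09] F face [5.54 3.11 7.88] T face [ 0.6  -0.75 -0.05]
```

>>> step_arm:
  increments:
    - {"linear": [0,0,0],"delta_rot": [0,0,0]}
    - {"linear": [0,0,0],"delta_rot": [0,0,0]}

```text
t: 11.8
eef_pos: [629.3, -122.8, 51.9]
tool_rot: [-0.052, 0.589, 0.07, 0.803]
wrist_force: [2.3, 3.0, 7.3]
gripper_width: 0.146
```

```bash
python3 st.py
python3 - <<'E'
from plan import *
s=arm.sense();M=R.from_quat(s["tool_rot"]).as_matrix();print((FR.T@M).round(4));print(s["joint_positions"],s["joint_torque"])
k,p,_=cam("wrist");im=save("wrist","pics/w5.png");np.savez("w5.npz",K=k,P=p,M=M,e=s["eef_pos"])
cv2.imwrite("pics/w5b.png",cv2.cvtColor(cv2.resize(im[90:340,130:400],None,fx=2.2,fy=2.2,interpolation=3),cv2.COLOR_RGB2BGR))
E
```

```text
11.8 face pos [ 8.19 -6.15 -2.09] F face [4.86 2.58 6.18] T face [ 0.53 -0.72 -0.04]
[[ 5.4e-03  2.0e-04  1.0e+00]
 [-2.2e-03  1.0e+00 -2.0e-04]
 [-1.0e+00 -2.2e-03  5.4e-03]]
[-0.39463293  0.52814182  1.83283745  0.31582599  0.54210292 -0.82087212] [-2.10850596e+00 -4.87149560e+01 -1.51593268e+01 -3.36721726e-01
 -9.06057917e-01 -2.60495424e-02]
```

View pics/w5b.png

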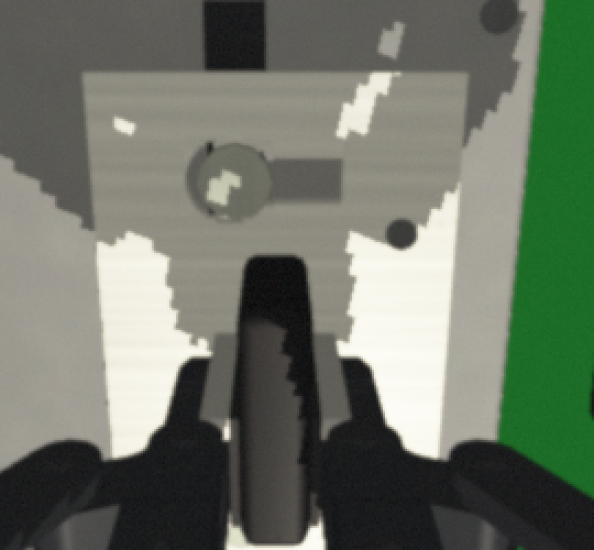

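```bash
python3 - <<'E'
from plan import *
z=np.load("w5.npz");K,P,M,e=z["K"],z["P"],z["M"],z["e"]
def t(u,v,d):
    o,r=ray(K,P,u/2.2+130-.3,v/2.2+90-.3);o=M.T@(o-e);r=M.T@r;return (o+r*(d-o[0])/r[0]).round(2)
for n,u,v in(("L",83,73),("R",467,72),("holeL",186,180),("holetop",226,139),("holebot",226,222),("slotend",342,180),("slot1",320,159),("slot2",320,203)):print(n,t(u,v,7.5))
for d in(7.5,3.5,-.5):print(d,[t(u,v,d) for u,v in((197,183),(271,183),(234,143),(234,222))])
E
python3 - <<'E'
import cv2
v=cv2.imread("pics/w5.png")[140:200,200:295];cv2.imwrite("pics/w5c.png",cv2.resize(v,None,fx=8,fy=8,interpolation=cv2.INTER_CUBIC))
E
```

```text
L [  7.5   64.35 -41.2 ]
R [ 7.5  64.66 38.32]
holeL [  7.5   41.7  -20.68]
holetop [  7.5   50.64 -11.83]
holebot [  7.5   32.22 -12.19]
slotend [ 7.5  41.75 13.13]
slot1 [ 7.5  46.35  8.27]
slot2 [ 7.5  36.59  8.47]
7.5 [array([  7.5 ,  41.03, -18.32]), array([ 7.5 , 41.06, -2.25]), array([  7.5 ,  49.79, -10.14]), array([  7.5 ,  32.22, -10.43])]
3.5 [array([  3.5 ,  41.98, -17.86]), array([ 3.5 , 42.  , -2.23]), array([ 3.5 , 50.5 , -9.91]), array([  3.5 ,  33.4 , -10.18])]
-0.5 [array([ -0.5 ,  42.92, -17.41]), array([-0.5 , 42.94, -2.2 ]), array([-0.5 , 51.21, -9.67]), array([-0.5 , 34.58, -9.94])]
```

View pics/w5c.png

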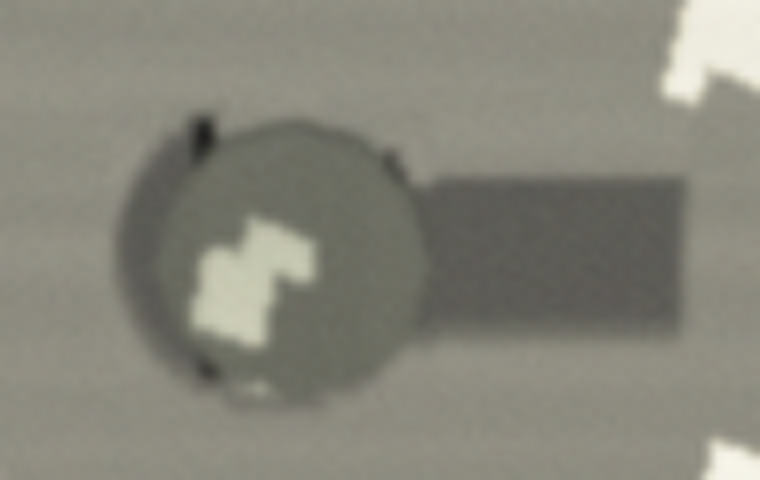

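>>> step_arm:
  increments:
    - {"linear": [0.003,0.001,0.0055],"delta_rot": [0,0,0]}
    - {"linear": [0.007,0.002,0.008],"delta_rot": [0,0,0]}
    - {"linear": [0.014,0.0038,0.0097],"delta_rot": [0,0,0]}
    - {"linear": [0.014,0.0038,0.0097],"delta_rot": [0,0,0]}

```text
t: 12.35
eef_pos: [630.0, -121.5, 52.5]
tool_rot: [-0.052, 0.592, 0.07, 0.801]
wrist_force: [-4.6, -3.8, 2.7]
gripper_width: 0.151
```

```bash
python3 st.py
```

```text
12.35 face pos [ 9.19 -4.95 -1.68] F face [-4.2  -2.91  4.16] T face [-0.45  0.52 -0.08]
```

>>> step_arm:
  increments:
    - {"linear": [-0.0016,-0.0003,-0.0005],"delta_rot": [0,0,0]}
    - {"linear": [-0.0031,-0.0006,-0.001],"delta_rot": [0,0,0]}
    - {"linear": [-0.0047,-0.0008,-0.0015],"delta_rot": [0,0,0]}
    - {"linear": [-0.0063,-0.0011,-0.002],"delta_rot": [0,0,0]}
    - {"linear": [-0.0063,-0.0011,-0.002],"delta_rot": [0,0,0]}

```text
t: 12.98
eef_pos: [629.5, -121.6, 52.8]
tool_rot: [-0.052, 0.591, 0.07, 0.802]
wrist_force: [2.0, -0.7, 3.6]
gripper_width: 0.148
```

```bash
python3 st.py
```

```text
12.97 face pos [ 8.83 -5.   -1.27] F face [ 2.8  -1.01  2.89] T face [-0.06 -0.58 -0.07]
```

>>> step_arm:
  increments:
    - {"linear": [-0.0031,-0.0006,-0.001],"delta_rot": [0,0,0]}
    - {"linear": [-0.0063,-0.0011,-0.002],"delta_rot": [0,0,0]}
    - {"linear": [-0.0094,-0.0017,-0.003],"delta_rot": [0,0,0]}
    - {"linear": [-0.0094,-0.0017,-0.003],"delta_rot": [0,0,0]}

```text
t: 13.48
eef_pos: [625.6, -122.1, 51.4]
tool_rot: [-0.052, 0.591, 0.07, 0.802]
wrist_force: [2.8, -0.2, 3.9]
gripper_width: 0.147
```

```bash
python3 st.py
```

```text
13.47 face pos [ 4.67 -4.8  -1.47] F face [ 3.71 -0.68  2.92] T face [-0.06 -0.64 -0.01]
```

>>> step_arm:
  increments:
    - {"linear": [-0.0031,-0.0006,-0.001],"delta_rot": [0,0,0]}
    - {"linear": [-0.0063,-0.0011,-0.002],"delta_rot": [0,0,0]}
    - {"linear": [-0.0094,-0.0017,-0.003],"delta_rot": [0,0,0]}
    - {"linear": [-0.0125,-0.0022,-0.0039],"delta_rot": [0,0,0]}
    - {"linear": [-0.0125,-0.0022,-0.0039],"delta_rot": [0,0,0]}

```text
t: 14.1
eef_pos: [621.7, -122.7, 50.2]
tool_rot: [-0.052, 0.591, 0.07, 0.802]
wrist_force: [1.9, -0.3, 3.6]
gripper_width: 0.148
```

```bash
python3 st.py
```

```text
14.1 face pos [ 0.55 -4.74 -1.51] F face [ 2.77 -0.59  2.91] T face [-0.01 -0.59 -0.08]
```

>>> step_arm:
  increments:
    - {"linear": [-0.0031,-0.0006,-0.001],"delta_rot": [0,0,0]}
    - {"linear": [-0.0063,-0.0011,-0.002],"delta_rot": [0,0,0]}
    - {"linear": [-0.0094,-0.0017,-0.003],"delta_rot": [0,0,0]}
    - {"linear": [-0.0125,-0.0022,-0.0039],"delta_rot": [0,0,0]}
    - {"linear": [-0.0157,-0.0028,-0.0049],"delta_rot": [0,0,0]}
    - {"linear": [-0.0188,-0.0033,-0.0059],"delta_rot": [0,0,0]}
    - {"linear": [-0.0188,-0.0033,-0.0059],"delta_rot": [0,0,0]}

```text
t: 14.98
eef_pos: [615.9, -123.7, 48.3]
tool_rot: [-0.052, 0.591, 0.07, 0.802]
wrist_force: [1.9, -0.5, 4.6]
gripper_width: 0.142
```

```bash
python3 st.py
```

```text
14.97 face pos [-5.63 -4.69 -1.54] F face [ 3.06 -0.79  3.84] T face [-0.11 -0.51 -0.02]
```

>>> step_arm:
  increments:
    - {"linear": [-0.0016,-0.0003,-0.0005],"delta_rot": [0,0,0]}
    - {"linear": [-0.0031,-0.0006,-0.001],"delta_rot": [0,0,0]}
    - {"linear": [-0.0047,-0.0008,-0.0015],"delta_rot": [0,0,0]}
    - {"linear": [-0.0063,-0.0011,-0.002],"delta_rot": [0,0,0]}
    - {"linear": [-0.0078,-0.0014,-0.0025],"delta_rot": [0,0,0]}
    - {"linear": [-0.0094,-0.0017,-0.003],"delta_rot": [0,0,0]}
    - {"linear": [-0.0094,-0.0017,-0.003],"delta_rot": [0,0,0]}

```text
t: 15.85
eef_pos: [613.2, -124.1, 47.4]
tool_rot: [-0.052, 0.591, 0.071, 0.802]
wrist_force: [1.4, 0.1, 5.1]
gripper_width: 0.145
```

```bash
python3 st.py
```

```text
15.85 face pos [-8.52 -4.66 -1.59] F face [ 2.88 -0.11  4.45] T face [-0.03 -0.43  0.01]
```

>>> step_arm:
  increments:
    - {"linear": [-0.0016,-0.0003,-0.0005],"delta_rot": [0,0,0]}
    - {"linear": [-0.0031,-0.0006,-0.001],"delta_rot": [0,0,0]}
    - {"linear": [-0.0047,-0.0008,-0.0015],"delta_rot": [0,0,0]}
    - {"linear": [-0.0047,-0.0008,-0.0015],"delta_rot": [0,0,0]}

```text
t: 16.35
eef_pos: [611.9, -124.4, 47.1]
tool_rot: [-0.052, 0.591, 0.07, 0.802]
wrist_force: [2.9, 0.1, 4.0]
gripper_width: 0.143
```

```bash
python3 st.py
```

```text
16.35 face pos [-9.87 -4.72 -1.52] F face [ 3.95 -0.37  2.93] T face [-0.   -0.42  0.03]
```

>>> step_arm:
  increments:
    - {"linear": [-0.0016,-0.0003,-0.0005],"delta_rot": [0,0,0]}
    - {"linear": [-0.0031,-0.0006,-0.001],"delta_rot": [0,0,0]}
    - {"linear": [-0.0031,-0.0006,-0.001],"delta_rot": [0,0,0]}

```text
t: 16.73
eef_pos: [611.1, -124.6, 46.8]
tool_rot: [-0.052, 0.591, 0.07, 0.802]
wrist_force: [2.8, 0.8, 4.1]
gripper_width: 0.143
```

```bash
python3 st.py
```

```text
16.73 face pos [-10.75  -4.76  -1.54] F face [4.02 0.32 3.07] T face [ 0.06 -0.5  -0.  ]
```

>>> step_arm:
  increments:
    - {"linear": [-0.0016,-0.0003,-0.0005],"delta_rot": [0,0,0]}
    - {"linear": [-0.0031,-0.0006,-0.001],"delta_rot": [0,0,0]}
    - {"linear": [-0.0031,-0.0006,-0.001],"delta_rot": [0,0,0]}

```text
t: 17.1
eef_pos: [611.0, -124.7, 46.9]
tool_rot: [-0.052, 0.591, 0.07, 0.802]
wrist_force: [4.7, 3.1, 5.5]
gripper_width: 0.148
```

```bash
python3 st.py
```

```text
17.1 face pos [-10.88  -4.82  -1.4 ] F face [6.57 2.27 3.68] T face [ 0.37 -0.85 -0.01]
```

>>> step_arm:
  increments:
    - {"linear": [-0.0016,-0.0003,-0.0005],"delta_rot": [0,0,0]}
    - {"linear": [-0.0031,-0.0006,-0.001],"delta_rot": [0,0,0]}
    - {"linear": [-0.0031,-0.0006,-0.001],"delta_rot": [0,0,0]}

```text
t: 17.48
eef_pos: [610.8, -124.8, 47.0]
tool_rot: [-0.052, 0.59, 0.07, 0.802]
wrist_force: [7.0, 5.2, 5.4]
gripper_width: 0.15
```

```bash
python3 st.py
```

```text
17.48 face pos [-11.02  -4.88  -1.27] F face [9.01 3.87 2.82] T face [ 0.64 -1.22  0.04]
```

>>> step_arm:
  increments:
    - {"linear": [0.0047,0.0008,0.0015],"delta_rot": [0,0,0]}
    - {"linear": [0.0047,0.0008,0.0015],"delta_rot": [0,0,0]}
    - {"linear": [0.0047,0.0008,0.0015],"delta_rot": [0,0,0]}

```text
t: 17.85
eef_pos: [610.9, -124.7, 46.8]
tool_rot: [-0.052, 0.591, 0.07, 0.802]
wrist_force: [4.5, 2.2, 5.0]
gripper_width: 0.152
```

```bash
python3 st.py
```

```text
17.85 face pos [-10.95  -4.85  -1.48] F face [6.07 1.39 3.4 ] T face [ 0.27 -0.71  0.04]
```

>>> step_arm:
  increments:
    - {"linear": [0,0,0],"delta_rot": [0,0,0]}
    - {"linear": [0,0,0],"delta_rot": [0,0,0]}
    - {"linear": [0,0,0],"delta_rot": [0,0,0]}
    - {"linear": [0,0,0],"delta_rot": [0,0,0]}
    - {"linear": [0,0,0],"delta_rot": [0,0,0]}
    - {"linear": [0,0,0],"delta_rot": [0,0,0]}
    - {"linear": [0,0,0],"delta_rot": [0,0,0]}
    - {"linear": [0,0,0],"delta_rot": [0,0,0]}
  jaw: 0.2

```text
t: 18.85
eef_pos: [610.7, -124.7, 46.7]
tool_rot: [-0.052, 0.591, 0.07, 0.802]
wrist_force: [-0.1, -0.5, 0.2]
gripper_width: 0.6
```

```bash
python3 st.py
```

```text
18.85 face pos [-11.19  -4.82  -1.49] F face [-0.11 -0.49  0.21] T face [ 0.    0.16 -0.  ]
```

>>> step_arm:
  increments:
    - {"linear": [-0.01,-0.0017,0.032],"delta_rot": [0,0,0]}
    - {"linear": [-0.035,-0.006,0.115],"delta_rot": [0,0,0]}
    - {"linear": [-0.07,-0.0125,0.23],"delta_rot": [0,0,0]}
    - {"linear": [-0.107,-0.019,0.35],"delta_rot": [0,0,0]}
    - {"linear": [-0.107,-0.019,0.35],"delta_rot": [0,0,0]}

```text
t: 19.48
eef_pos: [579.8, -131.5, 155.3]
tool_rot: [-0.053, 0.589, 0.069, 0.803]
wrist_force: [0.9, -0.8, -0.1]
gripper_width: 0.601
```

Run:
```python
from plan import *
s=arm.sense();M=R.from_quat(s["tool_rot"]).as_matrix();print(s["t"],s["eef_pos"],s["wrist_force"])
k,p,_=cam("wrist");im=save("wrist","pics/w6.png");np.savez("w6.npz",K=k,P=p,M=M,e=s["eef_pos"])
save("top","pics/top6.png")
cv2.imwrite("pics/w6b.png",cv2.cvtColor(cv2.resize(im[60:300,130:400],None,fx=2.4,fy=2.4,interpolation=3),cv2.COLOR_RGB2BGR))
```

```text
19.475 [ 579.81011482 -131.46703233  155.2964037 ] [ 0.86558144 -0.75381151 -0.05793537]
```

View pics/w6b.png

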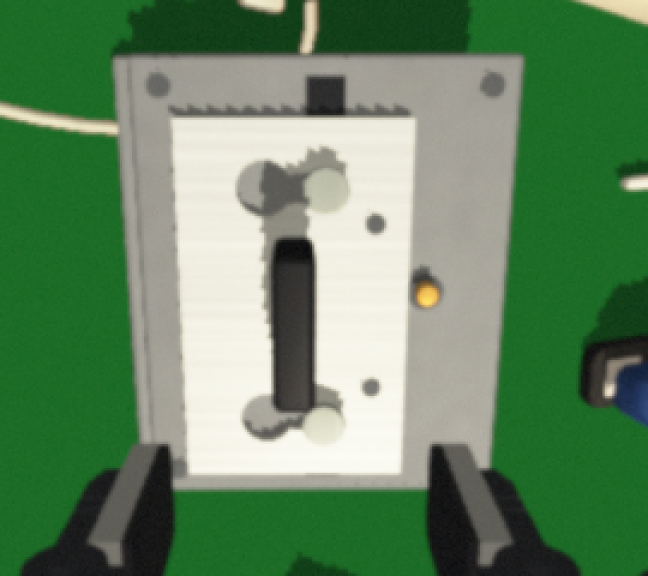

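Run:
```python
from plan import *
z=np.load("w6.npz");K,P=z["K"],z["P"]
def f(u,v,h):
    a,d=ray(K,P,u/2.4+130-.3,v/2.4+60-.3);n=FR[:,2];t=n@(O+h*n-a)/(n@d);return (FR.T@(a+t*d-O)).round(1)
print("pin h7",f(427,294,7),"h0",f(427,294,0)," upper edge",f(411,220,4),f(403,440,4),"heads",f(327,190,12),f(324,426,12))
print(arm.sign_off())
```

```text
pin h7 [33.7  1.1  7. ] h0 [35.  -0.8  0. ]  upper edge [27.5 26.3  4. ] [ 28.2 -55.9   4. ] heads [-1.5 37.5 12. ] [ -1.5 -46.5  12. ]
the job is handed in; nothing more can be done
None
```

The carrier plate is back on the stand. I gripped it by its block, lowered it over both stud heads, pressed it to the face with about 12 N, and slid it down the slope until it stopped. Then I let go, backed the gripper well clear and handed the job in at about 19.5 s.

- **Studs:** the images put the true stud middle about 5 mm toward −y. I lined the keyholes up by looking at a stud head through one of them.
- **Sticking:** the first slide stopped after 1.6 mm. I took it to be friction under the 12 N press. With the press eased to about 6 N and the plate moved 0.4 mm sideways, it slid freely.
- **The stop:** the plate stopped at about −10.8 mm, against a nominal −10.5 mm. The highest wrist force in my readings, taken between moves, was about 12 N, under the 30 N limit. I did not log the force during the moves.
- **Last picture:** both heads sit over the slot ends and the brass pin stands clear behind the plate's upper edge. The pin's middle is about 6 mm beyond the edge, as expected when the plate is home.
- **Disagreements:** in the last picture all positions along the slope read 1.5–2.3 mm low, which I put down to the camera calibration. A single view could not directly prove how far the pin stands out; I judged it up from its look and the gap. I took a last top view but did not inspect it, so I did not check the other things on the desk afterwards; I never planned a move near them.

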